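# Clip the card terminal into its spring cradle

### The arm

A 7-joint arm with a two-finger parallel gripper is mounted at the origin on a cart in front of the work surface, level with it; the furniture and walls round the work are solid. World frame = base frame: x ahead of the robot, y to its left, z up, the work surface at z = 0. Lengths are in m, angles in rad, forces in N, time in s.
With the tool pointing down it reaches from about 0.35 to 0.775 m from the base axis. Payload 3.1 kg.
Tool frame: the origin (TCP) lies between the finger pads; the fingertips stand 14 mm ahead of it and the grasp point (between the pads) lies 5 mm behind it; z points along the fingers, y is the line along which they close (so a half turn about z gives the same grasp; the last joint's range is limited). The gripper opens to 85 mm and grips with 20 to 120 N. Pads are 22 mm wide; open, the fingers measure 114 mm over their backs; the gripper's body (76 mm by 85 mm) begins 54 mm behind the grasp point. The pads swing forward as they close: fully open they stand 13 mm farther back than shut.
Start: joints at [1.267, 0.311, 0.014, 1.512, -0.004, 1.319, -0.027], TCP at [0.142, -0.531, 0.245] pointing down, gripper open.
Joint ranges: [-2.7, 2.7], [-0.3, 1.91], [-1.27, 1.3], [0.12, 2.57], [-1.44, 4.58], [0.2, 2.03], [-3.05, 3.05]. Speed limits (rad/s): [2.79, 2.79, 3.14, 3.14, 3.14, 3.14, 3.14].

### API

Orientations are given as a unit quaternion [x, y, z, w].
In Python, from cell import manip gives the robot as it stands.
- The arm moves only by the tool step_arm, never from a script. Its argument "rows" is text: rows parted by semicolons, each of 6 numbers parted by spaces: the shift along the tool's x, y, z in m, then the turn, a rotation vector about the tool's x, y, z in degrees. A call has 1 to 8 rows; each row is the pose to reach, as a shift and turn from the pose commanded when the call began, along the tool's axes at that moment; what a row does not reach only later rows make up. A row lasts 1/8 s, in which the tool goes at most 62.5 mm and 10.7 degrees, less where a joint would pass 70% of its speed; a pose out of reach is approached as far as the arm can. A call with a gripper value outside its range is refused whole. "hand" is the finger opening in m, from 0 to 0.0854, set as the call begins (left out, the last holds). The fingers move at their own pace and stop on an object; "newtons" is the grip in N (left out, the last holds). Time passes only in rows, so rows that repeat a pose let the fingers close. It gives the time, the measured TCP pose, the force, the opening and the grip force at its end, in the units of the state.
- manip.get_state(): the state, without advancing time (a new reading comes with each control period).
- manip.snapshot(name): name is "scene" or "top" or "wrist"; returns the picture (384x512x3 uint8, red, green, blue); there is no depth.
- manip.camera_params(name): a dict with "fx", "fy", "cx", "cy" (pixels), "world_from_camera" (4x4, takes a point from camera to world coordinates). Camera axes: x right, y up, looking along -z (the intrinsics and any distortion apply to the point x, -y, -z); pixel columns grow to the right and rows downward; lengths in m; the calibration is good to about 2 mm. A picture is of the moment at which its call begins: read the wrist's pose just before it. camera_params takes no time and is no camera call; for the wrist camera it gives the pose at the moment of the call.
- manip.sign_off(): hands the job in; it is judged then, once.
The state is a dict: "time": time; "joint_positions": joint angles; "qd": joint speeds; "effort": joint torques, N m; "tcp_pos": TCP position; "tcp_rot": TCP orientation; "force": force on the tool from outside, world axes, zero at the start; "torque": the same for the moment, N m; "finger_gap": finger opening in m; "finger_force": force on a finger pad.
Only numpy, scipy, OpenCV 4.12 (cv2) and the standard library are available. Lean on these libraries where they do the work, as an engineer would, in place of code of your own. Each camera call takes 0.05 s, during which the arm holds its last target. There are 200 camera calls.

### The job

Put the card terminal, keypad up, into the spring cradle: push one of its ends under the lip of one sprung jaw, press that jaw gently back to its stop, lower the other end past the other jaw's lip onto its shelf, and let the springs centre it, so that it finally lies flat on both shelves under both lips, in line with the cradle. Never press hard on the cradle (about 25 N breaks it, levering against its lips and shelves included) and leave the phone and the sauce cup where they are.

Things in the scene. Friction and masses are not known exactly. Their poses are not given: they have to be found in the camera images.
- terminal: flat black card terminal, a plain slab 140 mm long (its x), 62 wide (y), 13 thick (z), 0.18 to 0.29 kg; grey display on the +x half, twelve grey keys on the -x half of its upper face. Lies keypad up on the table, left or right of the cradle. Origin: centre of its underside. Either end may point either way in the cradle.
- cradle: spring cradle fixed on the table: aluminium bar 214 x 40 x 8 mm along its x, a black end block at each end (50 wide, 42 high, centred at x = +100 and -100, foot 60 wide, 6 high), and two equal grey sprung jaws facing each other between them. Origin: middle of the bar's underside, on the table; z up. Beside the bar is room for fingers on both long sides of the terminal.
- mouth_a (a point): point fixed on the cradle at x = +65, y = 0, z = 33 mm in its frame: middle of the face of the +x jaw at rest. A jaw is a C open to the middle, 44 wide: shelf top at z = 24, lip underside at z = 42, lip top at z = 46; the shelf reaches 12, the lip 5 mm inwards of the face. The point does not move with the jaw; where the jaw is pushed to is not measured.
- mouth_b (a point): the same for the -x jaw (x = -65). Each jaw slides outwards by itself, up to 18 mm to a hard stop, against its spring: 2 N at rest, 0.4 N more per mm, 9.2 N at the stop. Only when one jaw is pushed nearly to its stop (16 to 18 mm) does the terminal's other end pass the lip of the other, resting jaw.
- seat (a point): point fixed on the cradle at x = 0, y = 0, z = 24 mm, axes as the cradle's: where the seated terminal's origin comes to lie, flat on both shelves, each jaw pushed back 5 mm, its x along the cradle's x, either way round.
- phone: black mobile phone, 155 x 75 x 9 mm, thinner and wider than the terminal, without keys; loose on the table on the other side of the cradle from the terminal. Origin: centre of its underside. To be left alone.
- sauce_cup: small empty grey round sauce cup, 66 mm across, 36 high, loose on the table between the robot and the cradle. Origin: centre of its underside. To be left alone.

How it is judged:
By the outcome, as a careful person would: the job done as asked, in the order asked, and still so for the second after the job is handed in, with the robot touching nothing.
It also fails if it takes over 61 s, if anything falls off the work surface, if the arm or the gripper's body presses on something with over 40 N, if the wrist force passes 120 N, or if a joint passes its speed limit or range.

## Working session

There is one attempt and no reset: what is moved stays moved. The work goes in short steps, Python scripts to look and compute and a tool call to move; the robot and the scene stay as the last step left them, time stands still between calls to the robot, and variables do not carry over. Pictures are saved under pics/ and viewed, at most 10 in all, crops included, and the job is handed in when it is done.

Besides the shell and the picture viewer there is one more tool, called by a JSON object that holds its "method" and its "body", one argument or row to a line. step_arm: Moves the arm, as the interface text tells. Its arguments: {"type":"object","properties":{"rows":{"type":"string"},"hand":{"type":"number"},"newtons":{"type":"number"}},"required":["rows"]}

```bash
ls; mkdir -p pics
python3 - <<'E'
from cell import manip
import cv2,numpy as np
np.set_printoptions(precision=4,suppress=True)
s=manip.get_state(); print(s)
ims=[]
for n in("top","scene"):
    im=manip.snapshot(n); cv2.imwrite(f"pics/{n}0.png",im[:,:,::-1]); p=manip.camera_params(n); print(n,p)
E
```

```text
pics
{'time': 0.0, 'joint_positions': array([ 1.2673,  0.3117,  0.014 ,  1.513 , -0.0044,  1.3192, -0.0272]), 'qd': array([-0.0007,  0.0005, -0.0012,  0.001 ,  0.0008, -0.0017, -0.0012]), 'effort': array([ -0.0002, -37.9916,   0.1458, -23.059 ,   0.0123,   0.0137,
         0.    ]), 'tcp_pos': array([ 0.1422, -0.5306,  0.2442]), 'tcp_rot': array([ 0.9914,  0.1305, -0.0002, -0.0012]), 'force': array([ 0.2298, -0.0824,  0.1354]), 'torque': array([-0.0136, -0.0026, -0.0269]), 'finger_force': 0.0, 'finger_gap': 0.08538370893534329}
top {'fx': 360.44305645936595, 'fy': 360.44305645936595, 'cx': 252.90759607670796, 'cy': 195.46551495273732, 'world_from_camera': array([[ 0.0186,  0.9745, -0.2235,  0.3067],
       [-0.9998,  0.0168, -0.0097, -0.0087],
       [-0.0056,  0.2236,  0.9747,  0.8681],
       [ 0.    ,  0.    ,  0.    ,  1.    ]])}
scene {'fx': 379.2897724586165, 'fy': 379.2897724586165, 'cx': 257.8132494391041, 'cy': 197.69817458745814, 'world_from_camera': array([[-0.875 ,  0.3045, -0.3765,  0.0789],
       [-0.4842, -0.5423,  0.6867,  0.7536],
       [ 0.0049,  0.7831,  0.6219,  0.7331],
       [ 0.    ,  0.    ,  0.    ,  1.    ]])}
```

View pics/top0.png

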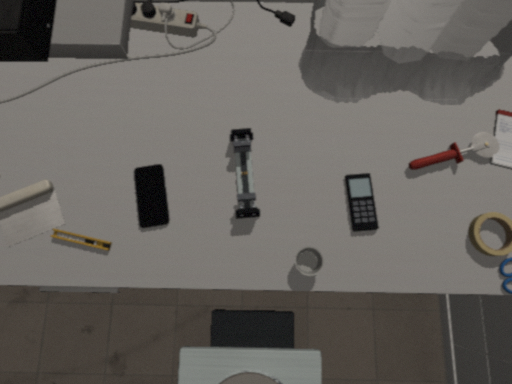

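View pics/scene0.png

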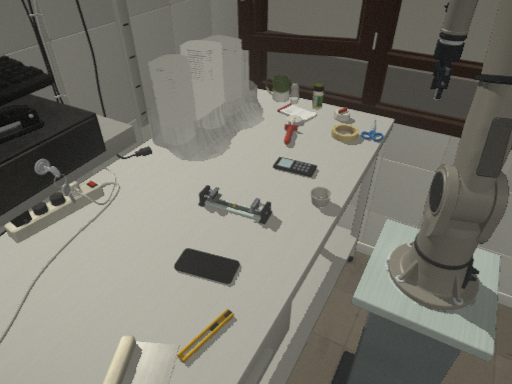

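The top view shows the cradle running from (241,135) to (248,212), the terminal at (361,202) with its display end at the top, the phone at (151,196) and the cup at (308,262). The scene view agrees with this layout.

```bash
cat > h.py <<'E'
import cv2,numpy as np
np.set_printoptions(precision=4,suppress=True)
def ray(p,uv,z):
    uv=np.atleast_2d(uv).astype(float)
    d=np.c_[(uv[:,0]-p['cx'])/p['fx'],-(uv[:,1]-p['cy'])/p['fy'],-np.ones(len(uv))]
    T=p['world_from_camera']; d=d@T[:3,:3].T; o=T[:3,3]
    return o+d*((z-o[2])/d[:,2])[:,None]
def proj(p,X):
    T=p['world_from_camera']; c=(np.atleast_2d(X)-T[:3,3])@T[:3,:3]
    return np.c_[p['cx']-p['fx']*c[:,0]/c[:,2], p['cy']+p['fy']*c[:,1]/c[:,2]]
def blobs(im,roi,thr,amin=30):
    x0,y0,x1,y1=roi; g=cv2.cvtColor(im,cv2.COLOR_BGR2GRAY)[y0:y1,x0:x1]
    m=(g<thr).astype(np.uint8); m=cv2.morphologyEx(m,cv2.MORPH_CLOSE,np.ones((5,5)))
    cs,_=cv2.findContours(m,cv2.RETR_EXTERNAL,cv2.CHAIN_APPROX_NONE)
    return [c.reshape(-1,2)+[x0,y0] for c in cs if cv2.contourArea(c)>amin]
E
python3 - <<'E'
from h import *
from cell import manip
p=manip.camera_params("top"); im=cv2.imread("pics/top0.png")
for nm,roi,z in(("term",(335,165,390,240),.013),("phone",(125,155,180,235),.009),("cradle",(222,120,272,225),.042)):
    for c in blobs(im,roi,80):
        w=ray(p,c,z)[:,:2].astype(np.float32); r=cv2.minAreaRect(w)
        print(nm,len(c),np.array(r[0]),np.array(r[1]),r[2], cv2.boundingRect(c.astype(np.int32)))
print("cup",ray(p,[308,262],.036))
crop=im[115:230,215:275]; cv2.imwrite("pics/c1.png",cv2.resize(crop,None,fx=5,fy=5,interpolation=cv2.INTER_CUBIC))
s=cv2.imread("pics/scene0.png")[175:230,185:285]; cv2.imwrite("pics/c2.png",cv2.resize(s,None,fx=7,fy=7,interpolation=cv2.INTER_CUBIC))
E
```

```text
term 159 [ 0.4895 -0.2604] [0.147  0.0672] 5.587503910064697 (344, 173, 35, 61)
phone 171 [0.4982 0.2497] [0.1598 0.0751] 10.63479232788086 (134, 164, 36, 67)
cradle 262 [0.5461 0.0259] [0.2375 0.0649] 6.022164344787598 (228, 128, 32, 97)
cup [[ 0.3448 -0.1284  0.036 ]]
```

View pics/c1.png

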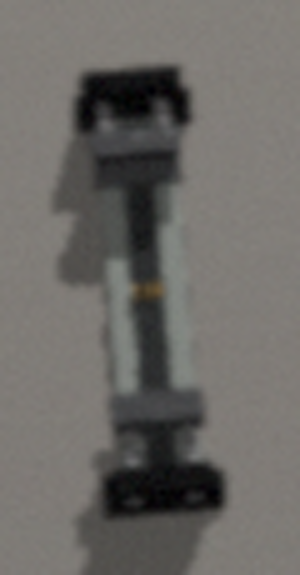

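The cradle axis is at about +6° in world, with its mouths at both ends, and the terminal is nearly parallel to it. I'm moving above the terminal for a close look.

{"method": "step_arm", "body": {
  "rows": "0.051 -0.021 0.005 0 0 1.2;0.101 -0.043 0.01 0 0 2.4;0.152 -0.064 0.02 0 0 3.6;0.203 -0.086 0.03 0 0 4.8;0.253 -0.107 0.04 0 0 6;0.304 -0.128 0.05 0 0 7.2;0.355 -0.15 0.06 0 0 8.4;0.405 -0.171 0.06 0 0 9.4",
  "hand": 0.085
}}

```text
time: 1.1
tcp_pos: [0.4895, -0.2596, 0.1838]
tcp_rot: [0.999, 0.049, -0.001, -0.001]
force: [0.4, -0.9, 0.4]
finger_gap: 0.0852
finger_force: 0.0
```

{"method": "step_arm", "body": {
  "rows": "0 0 0 0 0 0;0 0 0 0 0 0"
}}

```text
time: 1.35
tcp_pos: [0.4886, -0.2616, 0.1847]
tcp_rot: [0.999, 0.049, -0.001, 0.0]
force: [0.3, -0.8, -0.2]
finger_gap: 0.085
finger_force: 0.0
```

Run:
```python
from h import *
from cell import manip
s=manip.get_state();p=manip.camera_params("wrist")
im=manip.snapshot("wrist")[:,:,::-1]; cv2.imwrite("pics/w1.png",im)
print(s['time'],s['tcp_pos'],s['tcp_rot'],s['force'],p)
import pickle; pickle.dump(p,open("w1.pkl","wb"))
```

```text
1.35 [ 0.4886 -0.2616  0.1847] [ 0.9988  0.049  -0.0009  0.0001] [ 0.3072 -0.7668 -0.1918] {'fx': 297.8346747775237, 'fy': 297.8346747775237, 'cx': 253.9839459497381, 'cy': 193.70510253949797, 'world_from_camera': array([[ 0.0967,  0.95  ,  0.2969,  0.5636],
       [-0.9953,  0.092 ,  0.0298, -0.2552],
       [ 0.0009, -0.2984,  0.9544,  0.3121],
       [ 0.    ,  0.    ,  0.    ,  1.    ]])}
```

View pics/w1.png

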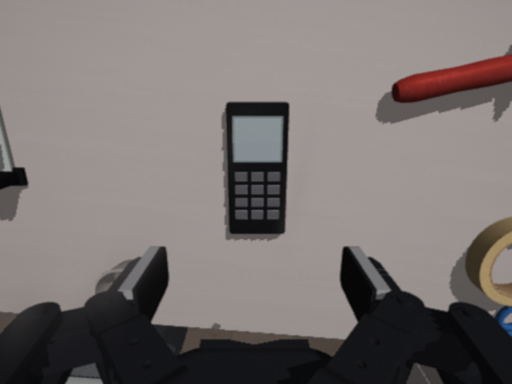

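The wrist view shows the terminal centred at about (258,168), with its display at the top and nearly in line with the tool. The fingers are at (150,285) and (365,280).

Run:
```python
from h import *
import pickle
p=pickle.load(open("w1.pkl","rb")); im=cv2.imread("pics/w1.png")
for thr in(60,45):
  for c in blobs(im,(205,85,310,250),thr,500):
    w=ray(p,c,.013)[:,:2].astype(np.float32); r=cv2.minAreaRect(w); print(thr,r)
    w=ray(p,c,.007)[:,:2].astype(np.float32); r=cv2.minAreaRect(w); print(thr,r)
```

```text
60 ((0.49374252557754517, -0.265043169260025), (0.1365157812833786, 0.06041156128048897), 5.494213104248047)
60 ((0.4923417568206787, -0.2652413845062256), (0.13925451040267944, 0.061623554676771164), 5.4942240715026855)
45 ((0.4937334656715393, -0.2649625241756439), (0.1364864557981491, 0.059715136885643005), 5.525068283081055)
45 ((0.4923325181007385, -0.26515915989875793), (0.13922466337680817, 0.060913149267435074), 5.525062084197998)
```

{"method": "step_arm", "body": {
  "rows": "0.004 0.004 0.04 0 0 0;0.004 0.004 0.09 0 0 0;0.004 0.004 0.135 0 0 0;0.004 0.004 0.16 0 0 0;0.004 0.004 0.165 0 0 0;0.004 0.004 0.165 0 0 0;0.004 0.004 0.165 0 0 0",
  "hand": 0.07
}}

```text
time: 2.28
tcp_pos: [0.4947, -0.2659, 0.022]
tcp_rot: [0.999, 0.048, 0.001, 0.001]
force: [-0.0, -0.8, 0.4]
finger_gap: 0.07
finger_force: 0.0
```

{"method": "step_arm", "body": {
  "rows": "0 0 0.002 0 0 0;0 0 0.004 0 0 0;0 0 0.004 0 0 0"
}}

```text
time: 2.65
tcp_pos: [0.4936, -0.2647, 0.0163]
tcp_rot: [0.999, 0.049, -0.0, -0.0]
force: [-1.0, 1.5, -0.2]
finger_gap: 0.0705
finger_force: 0.0
```

Run:
```python
from h import *
from cell import manip
s=manip.get_state()
im=manip.snapshot("wrist")[:,:,::-1]; cv2.imwrite("pics/w2.png",im)
print(s['time'],s['tcp_pos'],s['tcp_rot'],s['force'])
```

```text
2.65 [ 0.4936 -0.2647  0.0163] [ 0.9988  0.049  -0.0001 -0.    ] [-1.0183  1.513  -0.1901]
```

View pics/w2.png

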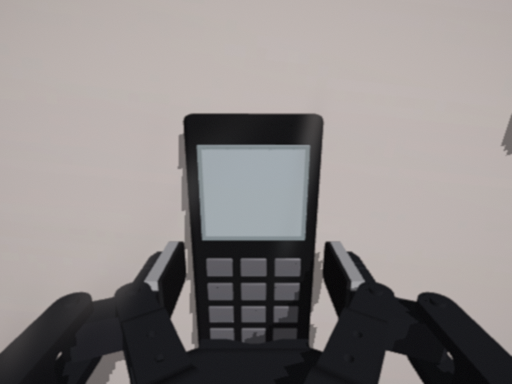

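The fingers straddle the terminal symmetrically. I'll go a bit lower while watching the force.

{"method": "step_arm", "body": {
  "rows": "0 0 0.002 0 0 0;0 0 0.003 0 0 0;0 0 0.003 0 0 0"
}}

```text
time: 3.08
tcp_pos: [0.4936, -0.2647, 0.0131]
tcp_rot: [0.999, 0.049, -0.0, -0.0]
force: [-0.3, 0.7, 0.8]
finger_gap: 0.0699
finger_force: 0.0
```

{"method": "step_arm", "body": {
  "rows": "0 0 0.001 0 0 0;0 0 0.002 0 0 0;0 0 0.002 0 0 0"
}}

```text
time: 3.45
tcp_pos: [0.4936, -0.2648, 0.0112]
tcp_rot: [0.999, 0.049, -0.0, -0.0]
force: [0.2, 0.5, 0.3]
finger_gap: 0.07
finger_force: 0.0
```

{"method": "step_arm", "body": {
  "rows": "0 0 0 0 0 0;0 0 0 0 0 0;0 0 0 0 0 0;0 0 0 0 0 0",
  "hand": 0.05,
  "newtons": 60
}}

```text
time: 3.95
tcp_pos: [0.4941, -0.2651, 0.0118]
tcp_rot: [0.999, 0.049, 0.0, 0.0]
force: [-0.1, 0.2, 5.4]
finger_gap: 0.0604
finger_force: 66.9
```

{"method": "step_arm", "body": {
  "rows": "0 0 -0.02 0 0 0;0 0 -0.06 0 0 0;0 0 -0.11 0 0 0;0 0 -0.14 0 0 0;0 0 -0.14 0 0 0;0 0 -0.14 0 0 0"
}}

```text
time: 4.7
tcp_pos: [0.4922, -0.2643, 0.1492]
tcp_rot: [0.999, 0.049, -0.002, -0.001]
force: [-0.3, -0.5, -3.0]
finger_gap: 0.0598
finger_force: 66.2
```

Gripped and lifted; the underside sits about 11.8 mm below the TCP. Next I'll view the cradle from beside it.

{"method": "step_arm", "body": {
  "rows": "0.003 -0.03 -0.01 0 0 0;0.008 -0.08 -0.03 0 0 0;0.013 -0.13 -0.05 0 0 0;0.016 -0.155 -0.05 0 0 0;0.016 -0.164 -0.05 0 0 0;0.016 -0.164 -0.05 0 0 0;0.016 -0.164 -0.05 0 0 0"
}}

```text
time: 5.58
tcp_pos: [0.4929, -0.1022, 0.2003]
tcp_rot: [0.999, 0.047, -0.001, 0.0]
force: [-0.2, -0.0, -1.7]
finger_gap: 0.0605
finger_force: 66.2
```

Run:
```python
from h import *
from cell import manip
s=manip.get_state();p=manip.camera_params("wrist")
im=manip.snapshot("wrist")[:,:,::-1]; cv2.imwrite("pics/w3.png",im)
print(s['time'],s['tcp_pos'],s['tcp_rot'],s['force'],s['joint_positions'])
import pickle; pickle.dump(p,open("w3.pkl","wb"))
```

```text
5.575 [ 0.4929 -0.1022  0.2003] [ 0.9989  0.0473 -0.001   0.0003] [-0.2145 -0.0398 -1.7083] [ 0.4026  0.2638 -0.2851  1.6988  0.08    1.1921 -1.3791]
```

View pics/w3.png

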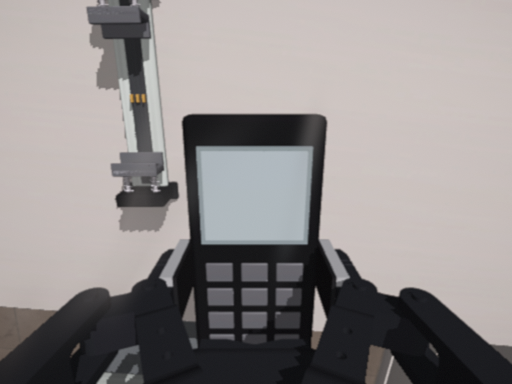

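The wrist view shows the cradle at the upper left, with the near block at (147,193), the near jaw at (138,163), the far jaw at (120,20) and the amber marks at (138,98). The far block is cut off, so I'm moving about 70 mm ahead.

{"method": "step_arm", "body": {
  "rows": "0.03 0 0 0 0 0;0.06 0 0 0 0 0;0.075 0 0 0 0 0;0.075 0 0 0 0 0;0.075 0 0 0 0 0;0.075 0 0 0 0 0"
}}

```text
time: 6.38
tcp_pos: [0.5674, -0.0934, 0.2013]
tcp_rot: [0.999, 0.048, -0.0, 0.0]
force: [-0.3, 0.7, -2.1]
finger_gap: 0.0604
finger_force: 66.2
```

Run:
```python
from h import *
from cell import manip
s=manip.get_state();p=manip.camera_params("wrist")
im=manip.snapshot("wrist")[:,:,::-1]; cv2.imwrite("pics/w4.png",im)
print(s['time'],s['tcp_pos'],s['tcp_rot'],s['force'])
import pickle; pickle.dump(p,open("w4.pkl","wb"))
cv2.imwrite("pics/w4c.png",cv2.resize(im[40:310,60:200],None,fx=2.2,fy=2.2,interpolation=cv2.INTER_CUBIC))
```

```text
6.375 [ 0.5674 -0.0934  0.2013] [ 0.9988  0.0484 -0.0003  0.0002] [-0.3438  0.7472 -2.0842]
```

View pics/w4c.png

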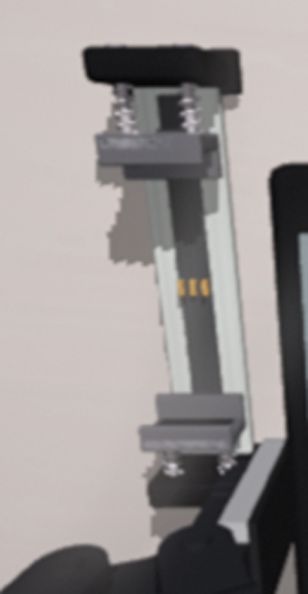

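The crop shows the far lip at crop (97..203, 133..162), the near lip at (140..243, 422..450), the amber centre mark at (194,288), and the far block at the top. I'm casting rays for these features.

Run:
```python
from h import *
import pickle
from cell import manip
P={"w3":pickle.load(open("w3.pkl","rb")),"w4":pickle.load(open("w4.pkl","rb")),"top0":manip.camera_params("top")}
roi={"w3":(90,80,180,120),"w4":(110,150,180,200),"top0":(222,140,272,205)}
for n,(x0,y0,x1,y1) in roi.items():
    im=cv2.imread(f"pics/{n}.png")[y0:y1,x0:x1].astype(int)
    m=(im[:,:,2]-im[:,:,0]>30); v,u=np.nonzero(m)
    c=np.array([u.mean()+x0,v.mean()+y0]); print(n,"orange",len(u),c,ray(P[n],c,.008))
c=lambda q:np.array(q)/2.2+[60,40]-.27
p=P["w4"]
L=ray(p,c([[97,137],[203,134],[95,162],[203,160]]),.046); print("far lip",L[:,:2])
N=ray(p,c([[140,425],[243,422],[142,450],[238,448]]),.046); print("near lip",N[:,:2])
B=ray(p,c([[85,50],[240,50]]),.042); print("blk",B[:,:2])
# blocks in top0
for n,rois in (("top0",((222,122,262,146),(222,198,272,224))),("w3",((105,175,190,215),)),("w4",((90,55,175,90),))):
  im=cv2.imread(f"pics/{n}.png")
  for r in rois:
    for b in blobs(im,r,40,30):
      w=ray(P[n],b,.042)[:,:2].astype(np.float32); print(n,"block@42",cv2.minAreaRect(w))
```

```text
w3 orange 123 [137.4228  97.9106] [[0.5594 0.0224 0.008 ]]
w4 orange 90 [147.5667 170.3667] [[0.5585 0.0222 0.008 ]]
top0 orange 7 [244.5714 172.4286] [[0.5623 0.0216 0.008 ]]
far lip [[0.6284 0.0481]
 [0.6338 0.0046]
 [0.6183 0.0495]
 [0.6234 0.0047]]
near lip [[ 0.4994  0.0349]
 [ 0.5056 -0.0133]
 [ 0.4864  0.0344]
 [ 0.4918 -0.0111]]
blk [[ 0.6616  0.053 ]
 [ 0.6675 -0.0091]]
top0 block@42 ((0.6491308212280273, 0.031818535178899765), (0.026034977287054062, 0.05013307183980942), 6.028434753417969)
top0 block@42 ((0.4672608971595764, 0.012652370147407055), (0.04515274986624718, 0.051239922642707825), 1.0099632740020752)
w4 block@42 ((0.6578468084335327, 0.026529524475336075), (0.013246568851172924, 0.05287522077560425), 5.483349800109863)
```

Run:
```python
from h import *
import pickle
P={"w3":pickle.load(open("w3.pkl","rb")),"w4":pickle.load(open("w4.pkl","rb"))}
for n,r0,r1,xa,xb in(("w4",125,212,128,172),("w3",42,148,115,166)):
    g=cv2.cvtColor(cv2.imread(f"pics/{n}.png"),cv2.COLOR_BGR2GRAY).astype(int); pts=[[],[],[]]
    for v in range(r0,r1,1):
        d=np.diff(cv2.GaussianBlur(g[v:v+1,xa:xb].astype(np.float32),(3,1),0)[0])
        l=d.argmin(); rr=l+d[l:].argmax()
        k=d[rr+1:]; e=rr+1+k.argmin() if len(k)>3 else rr
        for q,i in zip(pts,(l,rr,e)): q.append((xa+i+.5,v))
    if n=="w4": print(g[190,120:176])
    for nm,q in zip(("slotL","slotR","edgeR"),pts):
        w=ray(P[n],np.array(q),.008)[:,:2]
        x=w[:,0]-.56; 
        k=np.ones(len(x),bool)
        for _ in range(6):
            f=np.polyfit(x[k],w[k,1],1); e=abs(w[:,1]-np.polyval(f,x)); k=e<max(.0012,1.5*np.median(e))
        print(n,nm,"deg",np.degrees(np.arctan(f[0])),"y@.56",f[1],k.sum(),len(x))
```

```text
[199 198 200 199 199 199 200 199 199 198 198 198 197 195 183 188 200 201
 199 199 202 203 200 172 127 101  95  95  94  93  92  90  88  87  86  84
  81  98 161 201 207 204 202 203 205 207 204 203 197 173 156 178 194 198
 198 198]
w4 slotL deg 5.7899218289051815 y@.56 0.029385190078198047 74 87
w4 slotR deg 5.736170062841198 y@.56 0.013228600166239906 73 87
w4 edgeR deg 5.558959018688614 y@.56 0.0014478732784567044 85 87
w3 slotL deg 5.712071698286418 y@.56 0.029292323261878483 91 106
w3 slotR deg 5.742125809249235 y@.56 0.013177309149859285 105 106
w3 edgeR deg 5.728209795692379 y@.56 0.001201316122888501 106 106
```

The cradle axis is consistent at 5.73°, with its centre at about (0.560, 0.0213). I'll insert the nose into the far jaw at a 12° tilt, hovering above it first.

{"method": "step_arm", "body": {
  "rows": "0 -0.02 0 0 -2 0;0 -0.05 0.01 0 -4 0;-0.005 -0.08 0.03 0 -6 0;-0.01 -0.1 0.045 0 -8 0;-0.013 -0.112 0.06 0 -10 0;-0.015 -0.115 0.08 0 -12 0;-0.015 -0.115 0.08 0 -12 0;-0.015 -0.115 0.08 0 -12 0"
}}

```text
time: 7.42
tcp_pos: [0.5426, 0.0194, 0.1218]
tcp_rot: [0.993, 0.048, -0.104, 0.005]
force: [0.7, 0.3, -1.1]
finger_gap: 0.0599
finger_force: 66.2
```

```bash
cat >> h.py <<'E'
from scipy.spatial.transform import Rotation as R
C=np.array([.560,.0213,0]); A=R.from_euler('z',5.73,degrees=True).as_matrix()
def report(manip):
    s=manip.get_state(); M=A.T@R.from_quat(s['tcp_rot']).as_matrix(); t=A.T@(s['tcp_pos']-C)
    cor=lambda a,h:(t+M@np.array([a,0,.0118-h]))*1000
    print("t",round(s['time'],2),"tcp cradle mm",t*1000,"tilt",np.degrees(np.arctan2(-M[2,0],M[0,0])),"yaw",np.degrees(np.arctan2(M[1,0],M[0,0])),"roll",np.degrees(M[2,1]))
    print("nose bot/top",cor(.07,0),cor(.07,.013),"tail bot",cor(-.07,0),"F cradle",A.T@s['force'],"T",A.T@s['torque'],"gap",s['finger_gap'])
    return t,M
E
python3 - <<'E'
from h import *
from cell import manip
t,M=report(manip)
for g in([-.0187,0,.0521],):print("shift tool",M.T@(np.array(g)-t))
p=manip.camera_params("wrist");im=manip.snapshot("wrist")[:,:,::-1]; cv2.imwrite("pics/w5.png",im)
im2=manip.snapshot("scene")[:,:,::-1]; cv2.imwrite("pics/s5.png",im2)
o=np.zeros((430,800,3),np.uint8); o[:384,:512]=im; cr=cv2.resize(im2[150:250,170:300],(286,220)); o[:220,514:]=cr; cv2.imwrite("pics/v5.png",o)
E
```

```text
t 7.42 tcp cradle mm [-17.4712  -0.1766 121.8477] tilt 11.924106331842884 yaw -0.20994134725553978 roll 0.0408575697406915
nose bot/top [48.5798 -0.4272 95.8393] [ 51.2658  -0.4276 108.5588] tail bot [-88.3984   0.0747 124.7653] F cradle [ 0.6754  0.2021 -1.0887] T [-0.0266 -0.2879  0.0049] gap 0.05990068600103302
shift tool [ 0.0132 -0.0002  0.0685]
```

View pics/v5.png

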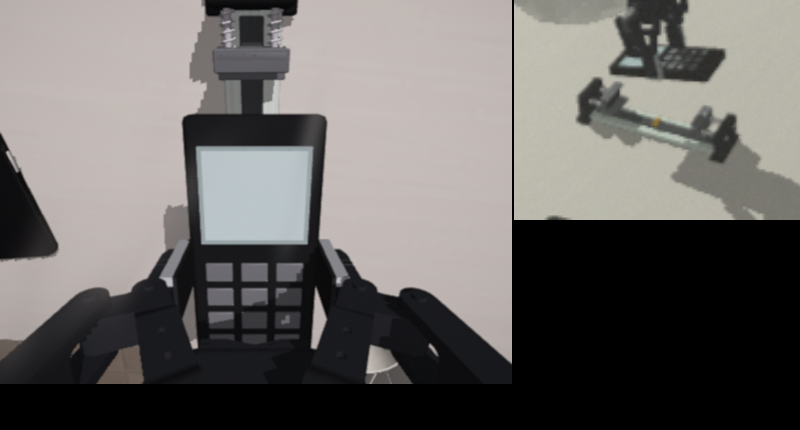

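The wrist view shows the terminal in line with the cradle and the far lip at cols 213–289, rows 48–75. I'm checking lip position and terminal nose against my frame.

Run:
```python
from h import *
from cell import manip
p=manip.camera_params("wrist");t,M=report(manip)
f=lambda uv,z:(ray(p,uv,z)-C)@A*1000
print("lip far corners L/R, tip L/R",f([[215,50],[287,50],[214,72],[288,72],[214,77],[288,77]],.046)[:,:2])
print("nose top edge L/M/R @.1085",f([[185,117],[254,115],[325,117]],.1085)[:,:2])
print("block",f([[207,8],[296,8]],.042)[:,:2])
g=cv2.cvtColor(cv2.imread("pics/w5.png"),cv2.COLOR_BGR2GRAY)
print(g[44:120,235]); print(g[62,205:300])
```

```text
t 7.53 tcp cradle mm [-17.2788   0.0191 122.3727] tilt 11.86578306850924 yaw -0.2000254399599776 roll 0.03315061231785633
nose bot/top [48.7988 -0.2186 96.4315] [ 51.4718  -0.2202 109.1538] tail bot [-88.2089   0.2597 125.2181] F cradle [ 0.9803 -0.325  -0.7936] T [-0.0239 -0.2835 -0.0447] gap 0.060326823840579365
lip far corners L/R, tip L/R [[ 71.7683  20.4872]
 [ 71.5802 -19.997 ]
 [ 60.2418  21.8553]
 [ 60.0382 -21.148 ]
 [ 57.513   22.046 ]
 [ 57.3069 -21.2873]]
nose top edge L/M/R @.1085 [[ 50.4629  27.295 ]
 [ 51.1479  -1.2547]
 [ 50.1771 -30.6438]]
block [[ 92.0425  23.8822]
 [ 91.8261 -24.259 ]]
[120 138 158 131 105 107 104  99 100 102  99  97  95  93  92  91  92  96
  97  96  97  95  97  97  96  96  96  89  65  51  53  55  55  55  53  64
 104 120 122 122 121 122 122 122 122 122 121 120 122 122 121 121 123 121
 122 122 121 121 121 121 120 120 122 121 121 121 122 121 118  96  55  27
  26  27  28  29]
[115 114 115 115 115 115 114 103  88  88  96  97  96  97  96  96  97  97
  97  97  97  96  97  97  96  97  97  96  97  97  97  98  96  96  98  97
  97  98  97  97  97  96  96  97  97  96  98  97  98  97  97  97  96  98
  95  97  97  97  97  96  97  97  96  96  96  96  97  97  95  96  95  97
  96  96  96  97  97  96  96  96  95  95  95 109 153 185 191 190 190 191
 191 191 190 190 190]
```

Frame agrees within about 0.5 mm (lip tip at 60.2, expected 60). I'm lowering straight down with a small lateral correction.

{"method": "step_arm", "body": {
  "rows": "0.003 -0.001 0.016 0 0 -0.2;0.006 -0.001 0.032 0 0 -0.2;0.009 -0.001 0.046 0 0 -0.2;0.011 -0.001 0.056 0 0 -0.2;0.0125 -0.001 0.063 0 0 -0.2;0.0135 -0.001 0.068 0 0 -0.2;0.0135 -0.001 0.0685 0 0 -0.2;0.0135 -0.001 0.0685 0 0 -0.2"
}}

```text
time: 8.52
tcp_pos: [0.5413, 0.0212, 0.0518]
tcp_rot: [0.993, 0.05, -0.104, 0.005]
force: [-0.1, -0.8, -2.1]
finger_gap: 0.0602
finger_force: 66.2
```

Run:
```python
from h import *
from cell import manip
report(manip)
```

```text
t 8.53 tcp cradle mm [-18.6233   1.7615  51.8414] tilt 11.950818561389228 yaw 0.07755139022086961 roll -0.03702896333420875
nose bot/top [47.416   1.8587 25.8022] [50.1079  1.8537 38.5204] tail bot [-89.5495   1.6733  54.7922] F cradle [-0.1852 -0.8079 -2.1297] T [-0.0081 -0.3052  0.0267] gap 0.06020075180594732
```

```bash
cat >> h.py <<'E'
def lipcheck(manip,name):
    p=manip.camera_params("wrist"); t,M=report(manip)
    im=manip.snapshot("wrist")[:,:,::-1]; cv2.imwrite(f"pics/{name}.png",im)
    g=cv2.cvtColor(np.ascontiguousarray(im),cv2.COLOR_BGR2GRAY); f=lambda uv,z:(ray(p,uv,z)-C)@A*1000
    print("expect lip corners px",proj(p,(np.array([[.060,.022,.046],[.060,-.022,.046]])@A.T+C)), "nose top corners px",proj(p,[C+A@(t+M@np.array([.07,y,-.0012])) for y in(-.031,.031)]).round(1))
    return g,f
E
python3 - <<'E'
from h import *
from cell import manip
g,f=lipcheck(manip,"w6")
print("col 240",list(g[0:125,240]))
for r in(60,75,130,150): print(r,list(g[r,150:225]),list(g[r,285:360]))
E
```

```text
t 8.53 tcp cradle mm [-18.6233   1.7615  51.8414] tilt 11.950818561389228 yaw 0.07755139022086961 roll -0.03702896333420875
nose bot/top [47.416   1.8587 25.8022] [50.1079  1.8537 38.5204] tail bot [-89.5495   1.6733  54.7922] F cradle [-0.1852 -0.8079 -2.1297] T [-0.0081 -0.3052  0.0267] gap 0.06020075180594732
expect lip corners px [[197.1109  93.0071]
 [315.4814  93.0086]] nose top corners px [[175.9 114.6]
 [327.2 114.4]]
col 240 [np.uint8(118), np.uint8(117), np.uint8(118), np.uint8(119), np.uint8(119), np.uint8(114), np.uint8(89), np.uint8(55), np.uint8(36), np.uint8(36), np.uint8(36), np.uint8(36), np.uint8(37), np.uint8(36), np.uint8(36), np.uint8(35), np.uint8(36), np.uint8(35), np.uint8(36), np.uint8(35), np.uint8(37), np.uint8(35), np.uint8(35), np.uint8(37), np.uint8(36), np.uint8(36), np.uint8(35), np.uint8(35), np.uint8(36), np.uint8(36), np.uint8(36), np.uint8(35), np.uint8(36), np.uint8(34), np.uint8(36), np.uint8(36), np.uint8(35), np.uint8(36), np.uint8(35), np.uint8(35), np.uint8(36), np.uint8(36), np.uint8(34), np.uint8(35), np.uint8(35), np.uint8(33), np.uint8(38
[... 9265 characters left out ...]
8(135), np.uint8(91), np.uint8(65), np.uint8(57), np.uint8(54), np.uint8(50), np.uint8(47), np.uint8(45), np.uint8(42), np.uint8(38), np.uint8(34), np.uint8(34), np.uint8(74), np.uint8(148), np.uint8(189), np.uint8(196), np.uint8(195), np.uint8(194), np.uint8(195), np.uint8(195), np.uint8(194), np.uint8(195), np.uint8(195), np.uint8(195), np.uint8(194), np.uint8(194), np.uint8(195), np.uint8(195), np.uint8(195), np.uint8(194), np.uint8(195), np.uint8(195), np.uint8(196), np.uint8(195), np.uint8(195), np.uint8(194), np.uint8(195), np.uint8(195), np.uint8(194), np.uint8(194), np.uint8(194), np.uint8(194), np.uint8(195), np.uint8(194), np.uint8(194), np.uint8(194), np.uint8(195), np.uint8(195)]
```

Lip and nose positions match my frame to about 0.5 mm, and the lateral offset is about 0.7 mm. I'm now sliding the nose under the far lip.

{"method": "step_arm", "body": {
  "rows": "0.003 0 -0.0006 0 0 0;0.006 0 -0.0013 0 0 0;0.009 0 -0.0019 0 0 0;0.012 0.0005 -0.0025 0 0 0;0.013 0.0005 -0.0028 0 0 0;0.013 0.0005 -0.0028 0 0 0"
}}

```text
time: 9.32
tcp_pos: [0.5542, 0.022, 0.0515]
tcp_rot: [0.993, 0.05, -0.104, 0.005]
force: [-0.2, -0.6, -1.3]
finger_gap: 0.0603
finger_force: 66.2
```

Run:
```python
from h import *
from cell import manip
report(manip)
```

```text
t 9.32 tcp cradle mm [-5.6666  1.2534 51.4616] tilt 12.007226716484272 yaw 0.07167647596386607 roll -0.04180633538171628
nose bot/top [60.347   1.3448 25.3573] [63.0514  1.3385 38.0729] tail bot [-76.5899   1.1735  54.4822] F cradle [-0.2806 -0.5909 -1.2957] T [ 0.0124 -0.2702  0.0127] gap 0.0603316977416916
```

{"method": "step_arm", "body": {
  "rows": "0.002 0 -0.0005 0 0 0;0.004 0 -0.001 0 0 0;0.006 0 -0.0015 0 0 0;0.006 0 -0.0015 0 0 0"
}}

```text
time: 9.82
tcp_pos: [0.5596, 0.0225, 0.0515]
tcp_rot: [0.993, 0.05, -0.105, 0.005]
force: [-3.3, -1.1, -0.8]
finger_gap: 0.0603
finger_force: 66.2
```

{"method": "step_arm", "body": {
  "rows": "0.002 0 -0.0004 0 0 0;0.004 0 -0.0008 0 0 0;0.006 0 -0.0012 0 0 0;0.006 0 -0.0012 0 0 0"
}}

```text
time: 10.32
tcp_pos: [0.5654, 0.0231, 0.0514]
tcp_rot: [0.993, 0.05, -0.106, 0.005]
force: [-5.0, -0.5, -0.1]
finger_gap: 0.0604
finger_force: 66.2
```

Run:
```python
from h import *
from cell import manip
report(manip)
```

```text
t 10.32 tcp cradle mm [ 5.5692  1.2932 51.4264] tilt 12.16211170911013 yaw 0.08430048962094451 roll -0.037177100199843834
nose bot/top [71.512   1.398  25.1438] [74.2508  1.3934 37.852 ] tail bot [-65.3456   1.1967  54.6387] F cradle [-5.0662 -0.0326 -0.1274] T [-0.0617  0.8826 -0.0136] gap 0.06039015103710234
```

{"method": "step_arm", "body": {
  "rows": "0.002 0 -0.0006 0 0 0;0.004 0 -0.0012 0 0 0;0.006 0 -0.0018 0 0 0;0.006 0 -0.0018 0 0 0"
}}

```text
time: 10.82
tcp_pos: [0.5703, 0.0236, 0.0517]
tcp_rot: [0.993, 0.05, -0.107, 0.005]
force: [-7.5, -0.1, 0.8]
finger_gap: 0.0603
finger_force: 66.2
```

{"method": "step_arm", "body": {
  "rows": "0.001 0 -0.0002 0 0 0;0.0015 0 -0.0003 0 0 0;0.0015 0 -0.0003 0 0 0"
}}

```text
time: 11.2
tcp_pos: [0.5714, 0.0237, 0.0517]
tcp_rot: [0.993, 0.05, -0.108, 0.005]
force: [-8.9, -0.5, 0.2]
finger_gap: 0.0603
finger_force: 66.2
```

Run:
```python
from h import *
from cell import manip
report(manip)
```

```text
t 11.2 tcp cradle mm [11.5615  1.2602 51.6523] tilt 12.393721598639551 yaw 0.08425893517955799 roll -0.03147847816533573
nose bot/top [77.3975  1.3637 25.1033] [80.1877  1.3605 37.8004] tail bot [-59.3397   1.1626  55.1512] F cradle [-8.9406  0.4299  0.1672] T [ 0.0058  1.3599 -0.0003] gap 0.06026992117453369
```

{"method": "step_arm", "body": {
  "rows": "0.001 0 -0.0002 0 0 0;0.0015 0 -0.0003 0 0 0;0.0015 0 -0.0003 0 0 0"
}}

```text
time: 11.58
tcp_pos: [0.5726, 0.0238, 0.0516]
tcp_rot: [0.993, 0.05, -0.108, 0.005]
force: [-8.4, -0.3, 1.2]
finger_gap: 0.0601
finger_force: 66.2
```

{"method": "step_arm", "body": {
  "rows": "0.001 0 -0.0002 0 0 0;0.001 0 -0.0002 0 0 0;0.001 0 -0.0002 0 0 0"
}}

```text
time: 11.95
tcp_pos: [0.5735, 0.024, 0.0516]
tcp_rot: [0.993, 0.05, -0.108, 0.005]
force: [-8.4, -1.4, 1.5]
finger_gap: 0.0601
finger_force: 66.3
```

Run:
```python
from h import *
from cell import manip
report(manip)
```

```text
t 11.95 tcp cradle mm [13.6635  1.2963 51.5876] tilt 12.45028474269941 yaw 0.09130247715050004 roll -0.02831703572814056
nose bot/top [79.4732  1.4072 24.9736] [82.2759  1.405  37.6679] tail bot [-57.2343   1.1893  55.1565] F cradle [-8.4659 -0.5654  1.5004] T [-0.0317  1.5868  0.0176] gap 0.060148370145994216
```

The far jaw is pushed back about 17.3 mm at 8.5 N, close to its stop. Computing the pivot path about the nose.

```bash
cat > piv.py <<'E'
from h import *
from cell import manip
import sys
t,M=report(manip); th0=np.arctan2(-M[2,0],M[0,0])
X,zb=float(sys.argv[1]),float(sys.argv[2])
for d in map(float,sys.argv[3:]):
    th=np.radians(d);c,s=np.cos(th),np.sin(th)
    g=np.array([X-70*c-1.2*s, t[1]*1000, zb+11.8*c+70*s])/1000
    print(d,"shift",(M.T@(g-t)).round(4),"ry",np.degrees(th0-th).round(2))
E
python3 piv.py 82.8 25 11 9.5 8 6.5 5 3.5
```

```text
t 11.95 tcp cradle mm [13.6635  1.2963 51.5876] tilt 12.45028474269941 yaw 0.09130247715050004 roll -0.02831703572814056
nose bot/top [79.4732  1.4072 24.9736] [82.2759  1.405  37.6679] tail bot [-57.2343   1.1893  55.1565] F cradle [-8.4659 -0.5654  1.5004] T [-0.0317  1.5868  0.0176] gap 0.060148370145994216
11.0 shift [0.0005 0.     0.0016] ry 1.45
9.5 shift [0.0006 0.     0.0033] ry 2.95
8.0 shift [0.0008 0.     0.0051] ry 4.45
6.5 shift [0.001  0.     0.0069] ry 5.95
5.0 shift [0.0012 0.     0.0087] ry 7.45
3.5 shift [0.0015 0.     0.0105] ry 8.95
```

{"method": "step_arm", "body": {
  "rows": "0.0005 0 0.0008 0 0.7 0;0.0005 0 0.0016 0 1.45 0;0.0006 0 0.0025 0 2.2 0;0.0006 0 0.0033 0 2.95 0;0.0007 0 0.0042 0 3.7 0;0.0008 0 0.0051 0 4.45 0;0.0008 0 0.0051 0 4.45 0"
}}

```text
time: 12.82
tcp_pos: [0.5726, 0.0239, 0.0461]
tcp_rot: [0.996, 0.051, -0.07, 0.003]
force: [-9.0, -1.8, -0.1]
finger_gap: 0.0602
finger_force: 66.3
```

```bash
python3 piv.py 82.8 25 7 6 5 4 3 2
```

```text
t 12.82 tcp cradle mm [12.759   1.2904 46.1305] tilt 8.041815211791988 yaw 0.08695071484126221 roll -0.02536407535887418
nose bot/top [80.4198  1.3983 24.6539] [82.2384  1.3953 37.526 ] tail bot [-58.2033   1.1879  44.2393] F cradle [-9.1435 -0.9309 -0.1262] T [0.0097 1.7109 0.094 ] gap 0.06016609877495768
7.0 shift [0.0005 0.     0.0008] ry 1.04
6.0 shift [0.0006 0.     0.002 ] ry 2.04
5.0 shift [0.0007 0.     0.0032] ry 3.04
4.0 shift [0.0008 0.     0.0044] ry 4.04
3.0 shift [0.0009 0.     0.0056] ry 5.04
2.0 shift [0.001  0.     0.0068] ry 6.04
```

{"method": "step_arm", "body": {
  "rows": "0.0006 0 0.0006 0 0.7 0;0.0007 0 0.0013 0 1.4 0;0.0008 0 0.002 0 2.04 0;0.0009 0 0.0026 0 2.54 0;0.001 0 0.0032 0 3.04 0;0.001 0 0.0032 0 3.04 0"
}}

```text
time: 13.58
tcp_pos: [0.5727, 0.0238, 0.0424]
tcp_rot: [0.998, 0.051, -0.044, 0.002]
force: [-8.7, -0.4, -0.1]
finger_gap: 0.0599
finger_force: 66.3
```

```bash
python3 piv.py 82.8 24.8 4 3 2 1 0
```

```text
t 13.57 tcp cradle mm [12.9268  1.2612 42.4489] tilt 5.053410024585797 yaw 0.08199004347510408 roll -0.02360799779995418
nose bot/top [81.6152  1.3644 24.5288] [82.7603  1.3606 37.4783] tail bot [-57.8404   1.1648  36.8606] F cradle [-8.6842  0.4687 -0.108 ] T [0.017  1.7854 0.0316] gap 0.059931032584636834
4.0 shift [0.    0.    0.001] ry 1.05
3.0 shift [0.0001 0.     0.0022] ry 2.05
2.0 shift [0.0002 0.     0.0034] ry 3.05
1.0 shift [0.0003 0.     0.0046] ry 4.05
0.0 shift [0.0004 0.     0.0058] ry 5.05
```

{"method": "step_arm", "body": {
  "rows": "0.0001 0 0.0008 0 0.8 0;0.0001 0 0.0016 0 1.6 0;0.0002 0 0.0025 0 2.4 0;0.0003 0 0.0034 0 3.2 0;0.0003 0 0.0042 0 3.8 0;0.0003 0 0.0042 0 3.8 0"
}}

```text
time: 14.32
tcp_pos: [0.5724, 0.0238, 0.0379]
tcp_rot: [0.999, 0.051, -0.011, 0.0]
force: [-9.1, 0.2, -0.5]
finger_gap: 0.0601
finger_force: 66.3
```

```bash
python3 piv.py 82.8 24.3 0.5 0
```

```text
t 14.32 tcp cradle mm [12.5745  1.2765 37.8875] tilt 1.2787252178826032 yaw 0.0839697917843687 roll -0.022108252877938286
nose bot/top [82.2937  1.3833 24.5283] [82.5838  1.3787 37.525 ] tail bot [-57.6713   1.1781  27.6525] F cradle [-9.0834  1.1023 -0.5341] T [-0.0014  1.8485  0.0403] gap 0.0600554417746311
0.5 shift [0.0002 0.     0.0012] ry 0.78
0.0 shift [0.0003 0.     0.0018] ry 1.28
```

The tail is under the near lip. I'm levelling onto the shelf.

{"method": "step_arm", "body": {
  "rows": "0.0001 0 0.0006 0 0.4 0;0.0002 0 0.0012 0 0.8 0;0.0002 0 0.0018 0 1.28 0;0.0002 0 0.0018 0 1.28 0"
}}

```text
time: 14.82
tcp_pos: [0.5725, 0.0239, 0.0363]
tcp_rot: [0.999, 0.051, -0.0, -0.0]
force: [-9.6, -0.3, 2.6]
finger_gap: 0.0603
finger_force: 66.6
```

```bash
python3 piv.py 82.8 24 0
```

```text
t 14.82 tcp cradle mm [12.6554  1.3262 36.2754] tilt 0.013806633466675764 yaw 0.08380313816985288 roll -0.01930343126796128
nose bot/top [82.6525  1.4325 24.4585] [82.6556  1.4281 37.4585] tail bot [-57.3473   1.2278  24.4923] F cradle [-9.6271  0.6758  2.614 ] T [0.0066 2.0122 0.0286] gap 0.060311234404812
0.0 shift [0.0001 0.     0.0005] ry 0.01
```

It lies flat with light shelf contact. I'm following the springs back to the centre.

{"method": "step_arm", "body": {
  "rows": "-0.002 0 -0.0003 0 0 0;-0.004 0 -0.0003 0 0 0;-0.006 0 -0.0003 0 0 0;-0.008 0 -0.0003 0 0 0;-0.01 0 -0.0003 0 0 0;-0.012 0.0003 -0.0003 0 0 0;-0.0133 0.0003 -0.0003 0 0 0;-0.0133 0.0003 -0.0003 0 0 0"
}}

```text
time: 15.82
tcp_pos: [0.5633, 0.0228, 0.0372]
tcp_rot: [0.999, 0.051, 0.004, -0.001]
force: [-3.1, 0.4, -6.5]
finger_gap: 0.0603
finger_force: 66.0
```

Run:
```python
from h import *
from cell import manip
g,f=lipcheck(manip,"w7")
c=g[:135,240].astype(int); d=np.diff(c); print([(i,c[i],c[i+1]) for i in range(134) if abs(d[i])>9])
for r in (60,80,130,150):
    c=g[r,150:360].astype(int);d=np.diff(c); print(r,[(i+150,c[i],c[i+1]) for i in range(209) if abs(d[i])>25])
```

```text
t 15.82 tcp cradle mm [ 3.4525  1.188  37.2456] tilt -0.485763966421393 yaw 0.08476230441751786 roll -0.05637021913237952
nose bot/top [73.5499  1.3033 26.0395] [73.4397  1.2903 39.039 ] tail bot [-66.4449   1.0962  24.8526] F cradle [-3.039   0.6934 -6.482 ] T [0.1435 0.828  0.1531] gap 0.060272057957401544
expect lip corners px [[199.7103 149.1987]
 [309.5351 149.2377]] nose top corners px [[175.9 114. ]
 [327.1 113.9]]
[(23, np.int64(196), np.int64(183)), (24, np.int64(183), np.int64(113)), (25, np.int64(113), np.int64(41)), (26, np.int64(41), np.int64(22)), (71, np.int64(13), np.int64(53)), (72, np.int64(53), np.int64(107)), (73, np.int64(107), np.int64(126)), (78, np.int64(121), np.int64(79)), (79, np.int64(79), np.int64(46)), (92, np.int64(42), np.int64(59)), (93, np.int64(59), np.int64(95)), (94, np.int64(95), np.int64(110)), (98, np.int64(109), np.int64(126)), (99, np.int64(126), np.int64(140)), (101, np.int64(140), np.int64(128)), (102, np.int64(128), np.int64(114)), (103, np.int64(114), np.int64(124)), (109, np.int64(134), np.int64(120)), (110, np.int64(120), np.int64(107))
[... 509 characters left out ...]
, (306, np.int64(86), np.int64(115)), (307, np.int64(115), np.int64(151))]
130 [(175, np.int64(192), np.int64(165)), (176, np.int64(165), np.int64(130)), (181, np.int64(116), np.int64(87)), (182, np.int64(87), np.int64(41)), (324, np.int64(39), np.int64(77)), (325, np.int64(77), np.int64(151)), (326, np.int64(151), np.int64(192))]
150 [(171, np.int64(192), np.int64(165)), (172, np.int64(165), np.int64(130)), (183, np.int64(96), np.int64(57)), (184, np.int64(57), np.int64(28)), (195, np.int64(52), np.int64(108)), (196, np.int64(108), np.int64(141)), (311, np.int64(143), np.int64(115)), (312, np.int64(115), np.int64(75)), (323, np.int64(47), np.int64(111)), (324, np.int64(111), np.int64(170))]
```

{"method": "step_arm", "body": {
  "rows": "0 0 0 0 0 0;0 0 0 0 0 0"
}}

```text
time: 16.12
tcp_pos: [0.5637, 0.0228, 0.0377]
tcp_rot: [0.999, 0.051, 0.005, -0.001]
force: [-3.5, -0.1, -5.8]
finger_gap: 0.06
finger_force: 66.0
```

Run:
```python
from h import *
from cell import manip
g,f=lipcheck(manip,"w8")
c=g[:135,240].astype(int); d=np.diff(c); print([(i,c[i],c[i+1]) for i in range(134) if abs(d[i])>9])
im=cv2.imread("pics/w8.png"); im2=manip.snapshot("scene")[:,:,::-1]; cv2.imwrite("pics/s8.png",im2)
o=np.zeros((384,800,3),np.uint8); o[:,:512]=im; cr=cv2.resize(im2[150:250,170:300],(286,220),interpolation=cv2.INTER_CUBIC); o[:220,514:]=cr; cv2.imwrite("pics/v8.png",o)
```

```text
t 16.12 tcp cradle mm [ 3.8329  1.1144 37.652 ] tilt -0.5326838667236657 yaw 0.07389720674909996 roll -0.05021333249801189
nose bot/top [73.9395  1.2152 26.5033] [73.8187  1.2036 39.5028] tail bot [-66.0543   1.0346  25.2018] F cradle [-3.4976  0.2137 -5.7851] T [0.2437 0.917  0.1221] gap 0.0600260301645408
expect lip corners px [[199.7858 150.0169]
 [309.0754 150.0373]] nose top corners px [[175.9 114.1]
 [327.1 113.9]]
[(25, np.int64(191), np.int64(158)), (26, np.int64(158), np.int64(89)), (27, np.int64(89), np.int64(33)), (28, np.int64(33), np.int64(23)), (72, np.int64(13), np.int64(52)), (73, np.int64(52), np.int64(108)), (74, np.int64(108), np.int64(126)), (78, np.int64(129), np.int64(119)), (79, np.int64(119), np.int64(78)), (80, np.int64(78), np.int64(44)), (92, np.int64(44), np.int64(61)), (93, np.int64(61), np.int64(97)), (94, np.int64(97), np.int64(111)), (125, np.int64(98), np.int64(85)), (126, np.int64(85), np.int64(61)), (127, np.int64(61), np.int64(35)), (128, np.int64(35), np.int64(23))]
```

View pics/v8.png

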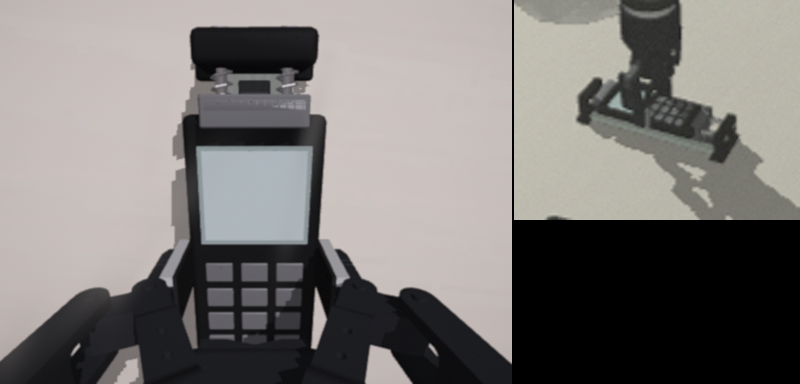

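The wrist view shows the far lip over the terminal's nose at (254,112), and the scene crop shows it lying between both jaws. The arm is lagging its target, so I'm checking joints.

Run:
```python
from h import *
from cell import manip
s=manip.get_state(); print(s['joint_positions'],s['qd'],s['effort'],s['force'],s['torque'])
report(manip)
```

```text
[ 0.149   0.5548 -0.3001  1.727   0.2024  0.8805 -1.7062] [ 0.0001  0.001  -0.0015 -0.0016  0.0021  0.001   0.0004] [  0.4519 -47.0969  -3.5684 -22.5914   0.3445  -1.4932  -0.1008] [-4.0634 -0.8066 -4.8157] [0.0744 0.9614 0.104 ]
t 16.23 tcp cradle mm [ 3.9061  1.0866 37.7379] tilt -0.5455318181827055 yaw 0.07361908497529251 roll -0.04632671995734529
nose bot/top [74.0152  1.1862 26.6049] [73.8914  1.1756 39.6043] tail bot [-65.9783   1.0064  25.2719] F cradle [-4.1237 -0.3969 -4.8157] T [0.17   0.9492 0.104 ] gap 0.06028067544089731
```

{"method": "step_arm", "body": {
  "rows": "0 0 0 0 0 0"
}}

```text
time: 16.35
tcp_pos: [0.5638, 0.0228, 0.0378]
tcp_rot: [0.999, 0.051, 0.005, -0.001]
force: [-4.1, 0.0, -5.8]
finger_gap: 0.0609
finger_force: 66.0
```

Run:
```python
from h import *
from cell import manip
s=manip.get_state(); print(s['joint_positions'],s['qd'],s['effort'],s['force'],s['torque'])
report(manip)
```

```text
[ 0.1489  0.5548 -0.3001  1.727   0.2024  0.8805 -1.7062] [-0.0008 -0.0004  0.0005 -0.0007 -0.0004 -0.0008  0.0001] [  0.4933 -47.1125  -3.5267 -22.6225   0.3635  -1.5063  -0.1031] [-4.1267  0.0481 -5.7665] [0.1198 1.0079 0.1061]
t 16.35 tcp cradle mm [ 3.9568  1.1071 37.7744] tilt -0.5535362326131104 yaw 0.07718652579381506 roll -0.04682170179147704
nose bot/top [74.0674  1.2112 26.6512] [73.9418  1.2004 39.6506] tail bot [-65.9259   1.0226  25.2987] F cradle [-4.1013  0.4599 -5.7665] T [0.2198 0.9909 0.1061] gap 0.0609032548165777
```

{"method": "step_arm", "body": {
  "rows": "-0.001 0 0.0005 0 0 0;-0.002 0 0.001 0 0 0;-0.002 0 0.001 0 0 0"
}}

```text
time: 16.73
tcp_pos: [0.563, 0.0227, 0.0377]
tcp_rot: [0.999, 0.051, 0.006, -0.001]
force: [-2.1, 1.7, -2.6]
finger_gap: 0.0605
finger_force: 66.4
```

Run:
```python
from h import *
from cell import manip
report(manip)
```

```text
t 16.73 tcp cradle mm [ 3.1697  1.1019 37.6612] tilt -0.7137712591321236 yaw 0.07737246444309259 roll -0.04188272221871888
nose bot/top [73.3112  1.2052 26.7342] [73.1492  1.1955 39.7331] tail bot [-66.6778   1.0162  24.9901] F cradle [-1.898   1.8777 -2.5573] T [0.2022 0.7345 0.1426] gap 0.06050733682185932
```

Summing the commanded shifts gives a commanded pose of (4.1, 37.9, −0.57°). That matches the measured pose, so the "lag" was just unloaded compliance. I'm commanding centre, level and shelf height.

{"method": "step_arm", "body": {
  "rows": "-0.001 0 0.0002 0 -0.2 0;-0.002 0 0.0004 0 -0.4 0;-0.0022 0 0.0006 0 -0.57 0;-0.0022 0 0.0006 0 -0.57 0;-0.0022 0 0.0006 0 -0.57 0;-0.0022 0 0.0006 0 -0.57 0;-0.0022 0 0.0006 0 -0.57 0"
}}

```text
time: 17.6
tcp_pos: [0.5602, 0.0222, 0.0363]
tcp_rot: [0.999, 0.051, 0.0, -0.0]
force: [-0.6, 0.3, 2.3]
finger_gap: 0.0603
finger_force: 66.9
```

Run:
```python
from h import *
from cell import manip
report(manip)
```

```text
t 17.6 tcp cradle mm [ 0.2874  0.8555 36.3117] tilt -0.04897476955387641 yaw 0.06297569379689819 roll -0.03469484984512171
nose bot/top [70.2974  0.9396 24.5715] [70.2863  0.9317 37.5715] tail bot [-69.7025   0.7857  24.4519] F cradle [-0.5786  0.3456  2.3032] T [0.1386 0.0406 0.0796] gap 0.06030672740121259
```

Centred, level, and resting lightly on the shelves. Releasing and withdrawing upward.

{"method": "step_arm", "body": {
  "rows": "0 0 0 0 0 0;0 0 0 0 0 0;0 0 0 0 0 0;0 0 0 0 0 0",
  "hand": 0.078
}}

```text
time: 18.1
tcp_pos: [0.5598, 0.0221, 0.0361]
tcp_rot: [0.999, 0.05, -0.0, -0.0]
force: [0.6, 0.1, -0.7]
finger_gap: 0.0776
finger_force: 0.0
```

{"method": "step_arm", "body": {
  "rows": "0 0 -0.005 0 0 0;0 0 -0.02 0 0 0;0 0 -0.05 0 0 0;0 0 -0.09 0 0 0;-0.02 0 -0.13 0 0 0;-0.03 0 -0.15 0 0 0;-0.03 0 -0.15 0 0 0"
}}

```text
time: 18.98
tcp_pos: [0.5307, 0.0191, 0.188]
tcp_rot: [0.999, 0.051, 0.002, -0.0]
force: [0.2, 1.2, -0.7]
finger_gap: 0.0777
finger_force: 0.0
```

Run:
```python
from h import *
from cell import manip
p=manip.camera_params("wrist")
im=np.ascontiguousarray(manip.snapshot("wrist")[:,:,::-1]); im2=manip.snapshot("scene")[:,:,::-1]; cv2.imwrite("pics/w9.png",im);cv2.imwrite("pics/s9.png",im2)
for b in blobs(im,(150,20,360,300),45,800):
    w=((ray(p,b,.037)-C)@A)[:,:2].astype(np.float32); print(cv2.minAreaRect(w), cv2.boundingRect(b.astype(np.int32)))
o=np.zeros((384,800,3),np.uint8); o[:,:512]=im; o[:220,514:]=cv2.resize(im2[150:250,170:300],(286,220),interpolation=cv2.INTER_CUBIC); cv2.imwrite("pics/v9.png",o)
```

```text
((-0.12872910499572754, -0.09783935546875), (0.06840156018733978, 0.028713630512356758), 5.8919806480407715) (332, 245, 28, 55)
((-0.12861937284469604, 0.09710028767585754), (0.026772290468215942, 0.0680864155292511), 84.1622085571289) (150, 245, 26, 55)
((-0.09197336435317993, -0.00015283748507499695), (0.051240406930446625, 0.030591951683163643), 89.97132873535156) (229, 228, 51, 28)
((0.00046393275260925293, 6.687454879283905e-05), (0.05992988497018814, 0.13682988286018372), 89.9778823852539) (220, 74, 68, 147)
((0.09239858388900757, 0.00024173036217689514), (0.026158323511481285, 0.05195929482579231), 0.006807971280068159) (223, 27, 62, 35)
```

View pics/v9.png

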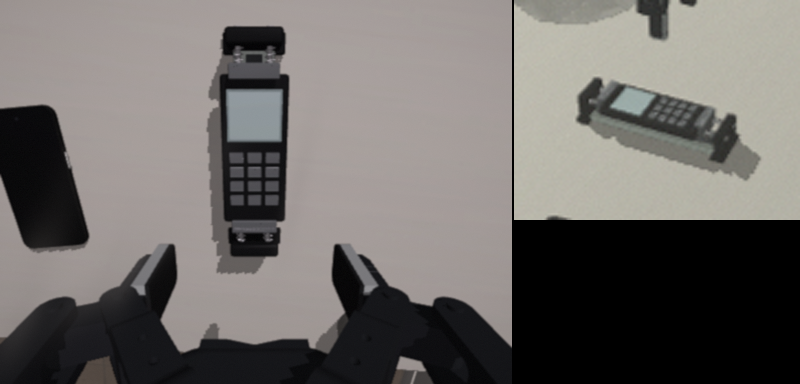

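It looks seated and centred (0.5, 0.1 mm; 0°). I'll verify the lip overlap numerically before handing in.

Run:
```python
from h import *
from cell import manip
p=manip.camera_params("wrist"); g=cv2.cvtColor(cv2.imread("pics/w9.png"),cv2.COLOR_BGR2GRAY).astype(int)
for n,x,z in(("farlip tip",.065,.046),("far end top",.07,.037),("near lip tip top",-.065,.046),("near lip tip under",-.065,.042),("near end top",-.07,.037),("near lip tip if at rest",-.06,.046),("far back of jaw..block",.09,.042)):
    print(n,proj(p,C+A@np.array([x,0,z])).round(1))
print("far",list(map(int,g[55:85,245]))); print("near",list(map(int,g[205:245,247])))
print("edge col near, left of lip",list(map(int,g[205:245,225])))
print("edge col far", list(map(int,g[60:85,225])))
```

```text
farlip tip [[253.6  75.2]]
far end top [[253.6  69.8]]
near lip tip top [[253.7 219.9]]
near lip tip under [[253.7 218.3]]
near end top [[253.7 221.1]]
near lip tip if at rest [[253.7 215. ]]
far back of jaw..block [[253.6  43. ]]
far [79, 76, 77, 75, 75, 75, 77, 79, 85, 86, 85, 85, 85, 85, 85, 85, 83, 84, 84, 83, 82, 82, 78, 54, 27, 14, 13, 14, 13, 13]
near [21, 16, 16, 18, 16, 17, 17, 17, 17, 17, 15, 16, 16, 17, 32, 65, 88, 86, 81, 80, 80, 79, 84, 96, 102, 91, 77, 55, 28, 10, 4, 7, 5, 8, 9, 7, 14, 13, 14, 16]
edge col near, left of lip [14, 15, 14, 14, 13, 13, 13, 14, 13, 15, 14, 17, 17, 19, 26, 45, 75, 92, 96, 96, 96, 95, 95, 96, 97, 96, 96, 97, 96, 96, 96, 96, 96, 95, 95, 95, 95, 97, 96, 96]
edge col far [95, 95, 96, 95, 97, 96, 96, 96, 96, 97, 96, 97, 93, 76, 41, 19, 15, 16, 17, 17, 16, 16, 16, 13, 12]
```

```bash
python3 -c "
from cell import manip
print(manip.sign_off())"
```

```text
the job is handed in; nothing more can be done
None
```

The terminal is in the cradle, keypad up and flat on both shelves under both lips. It is within about 0.5 mm of centre and in line with the cradle. I pushed the far jaw back first, to about 17.5 mm with a peak force reading of 9.6 N. The phone and sauce cup were left alone, and I handed the job in at about 19 s.

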